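# Rack the counter dishes for bingo night

### The arm

A 6-joint arm with a two-finger parallel gripper is mounted at the origin on the work surface. World frame = base frame: x ahead of the robot, y to its left, z up, the work surface at z = 0. Lengths are in m, angles in rad, forces in N, time in s.
With the tool pointing down it reaches from about 0.225 to 0.725 m from the base axis. Payload 3.1 kg.
Tool frame: the origin (TCP) lies at the centre of the arm's flange, where the gripper is bolted on; the fingertips stand 173 mm ahead of it and the grasp point (between the pads) lies 155 mm ahead of it; z points along the fingers, y is the line along which they close (so a half turn about z gives the same grasp; the last joint's range is limited). The gripper opens to 85 mm and grips with 20 to 120 N. Pads are 22 mm wide; open, the fingers measure 114 mm over their backs; the gripper's body (76 mm by 85 mm) begins 54 mm behind the grasp point. The pads swing forward as they close: fully open they stand 13 mm farther back than shut.
Start: joints at [-1.44, 0.048, 0.099, 1.622, 0, 1.443], TCP at [0.134, -0.508, 0.405] pointing down, gripper open.
Joint ranges: [-2.91, 2.91], [-0.99, 1.94], [-1.21, 1.42], [-2.12, 2.29], [-1.49, 1.47], [-3.14, 3.14]. Speed limits (rad/s): [2.79, 2.79, 3.14, 3.14, 3.14, 3.14].

### API

Orientations are given as a unit quaternion [w, x, y, z].
In Python, from cell import robot gives the robot as it stands.
- The arm moves only by the tool servo_tool, never from a script. Its argument "commands" is a list of rows, each a list of 2 entries, a list of its own where there are three numbers: the shift along the tool's x, y, z in m, then the turn, a rotation vector about the tool's x, y, z in units of 6 degrees (1.0 is 6 degrees). A call has exactly 8 rows; each row is the pose to reach, as a shift and turn from the pose commanded when the call began, along the tool's axes at that moment; what a row does not reach only later rows make up. A row lasts 1/12 s, in which the tool goes at most 41.7 mm and 7.16 degrees, less where a joint would pass 70% of its speed; a pose out of reach is approached as far as the arm can. A call with a gripper value outside its range is refused whole. "claw" is the opening, from -1 (shut) to 1 (fully open), set as the call begins (left out, the last holds). The fingers move at their own pace and stop on an object; the grip force is fixed at half the most. Time passes only in rows, so rows that repeat a pose let the fingers close, or fill a call up. It gives the time, the measured TCP pose, the force, the opening and the grip force at its end, in the units of the state.
- robot.sense(): the state, without advancing time (a new reading comes with each control period).
- robot.camera(name): name is "scene" or "top"; returns (picture, depth): 400x640x3 uint8, blue, green, red; 400x640 float32, m along the optical axis (not along the pixel's ray), 0 where there is no reading.
- robot.camera_info(name): a dict with "camera_matrix" (3x3 intrinsics, pixels), "R" (3x3) and "t" (3): a world point X has camera coordinates R X + t. Camera axes: x right, y down, z forward; pixel columns grow to the right and rows downward; lengths in m; the calibration is good to about 2 mm. A picture is of the moment at which its call begins. camera_info takes no time and is no camera call.
- robot.sign_off(): hands the job in; it is judged then, once.
The state is a dict: "clock": time; "joint_positions": joint angles; "qvel": joint speeds; "joint_torque": joint torques, N m; "ee_pos": TCP position; "tool_rot": TCP orientation; "contact_force": force on the tool from outside, world axes, zero at the start; "ft_torque": the same for the moment, N m; "grip_width": finger opening in m; "grip_force": force on a finger pad.
Only numpy, scipy, OpenCV 4.12 (cv2) and the standard library are available. Lean on these libraries where they do the work, as an engineer would, in place of code of your own. Each camera call takes 0.05 s, during which the arm holds its last target. There are 200 camera calls.

### The job

Slide the four wooden counter dishes over the table, without lifting or tipping them, into the wooden tray: the two large ones one behind the other in its wide lane and the two small ones in its narrow lane, each row pushed right up to the closed end with no gaps. Then turn the catch at the tray's mouth a quarter turn clockwise so that its bar stands square across both lanes. Leave everything else on the table where it is.

Things in the scene. Friction and masses are not known exactly. Their poses are not given: they have to be found in the camera images.
- tray: fixed three-sided wooden tray without a floor, rails 16 mm high, 10 thick. Origin at its middle on the table; x runs from the open mouth (x=-113 mm, facing the robot) to the back (+113); y -96 to +96; flared lips reach x=-133, y=+-107. Two lanes along x (see the lane points), parted by a divider 12 mm wide at y=-12, 16 mm high behind x=-66, 6 mm high before it
- wide_lane (a point): point on the table at the middle of the closed end of the wide lane, axes as the tray's; the lane is 92 mm wide and runs 214 mm from here to the mouth (-x), no step. Two large dishes are home with centres 42 and 126 mm before it. In the tray's frame x=101, y=40 mm
- narrow_lane (a point): the same for the narrow lane, 68 mm wide, which ends at a block and runs 166 mm from here to the mouth. Two small dishes are home with centres 30 and 90 mm before it. In the tray's frame x=53, y=-52 mm
- catch (a joint): turn-button pivoted upright at the divider's front end (tray x=-100, y=-12 mm). Radians, grows clockwise from above: 0 = bar along the lanes (open), 1.57 = square across both lanes (closed); stops -0.2 and 1.7. Bar 60 x 10 mm, 7 to 15 mm above the table, centred on the pivot; on it, in line, a finger grip 38 x 12 mm, from 21 to 47 mm above the table
- catch_grip (a point): on the catch's pivot axis, 37 mm above the table, in the middle of its grip; its x axis runs along the bar
- large_a: shallow round dish of pale turned wood, 84 mm across outside, 76 mm across inside, 16 mm high, 4 mm thick floor and wall, plain upright rim, empty and open upwards; origin at the centre of its underside, z up. Slides on the table. One of two alike large ones
- large_b: shallow round dish of pale turned wood, 84 mm across outside, 76 mm across inside, 16 mm high, 4 mm thick floor and wall, plain upright rim, empty and open upwards; origin at the centre of its underside, z up. Slides on the table. One of two alike large ones
- small_a: shallow round dish of pale turned wood, 60 mm across outside, 52 mm across inside, 16 mm high, 4 mm thick floor and wall, plain upright rim, empty and open upwards; origin at the centre of its underside, z up. Slides on the table. One of two alike small ones
- small_b: shallow round dish of pale turned wood, 60 mm across outside, 52 mm across inside, 16 mm high, 4 mm thick floor and wall, plain upright rim, empty and open upwards; origin at the centre of its underside, z up. Slides on the table. One of two alike small ones
- tumbler: bystander: white ceramic tumbler without handle, 68 mm across, 70 high, standing; origin at the centre of its underside
- dauber: bystander: red marker bottle with a white top, 40 mm across, 116 high, standing; origin at the centre of its underside
- cap: bystander: small red bottle cap, 32 mm across, 22 high; origin at the centre of its underside
- keys: bystander: flat ring with two keys, within 45 mm of its origin, 5 mm high; origin about the middle of the bunch, on the table
- remote: bystander: black remote control lying flat, 170 (its x) x 46 x 18 mm; origin at the centre of its underside
- case: bystander: black spectacle case, 155 (its x) x 58 x 34 mm; origin at the centre of its underside
Mind the look-alikes: they are no part of the job. What is shaped like the small_b but red or yellow is not meant. What is shaped like the large_b but orange is not meant.

How it is judged:
On the way, in this order (a step that is already met when the one before it is completed fails the run):
1. all four dishes are home in their rows (x of large_a in the frame of tray between -0.035 and 0.065 m and y of large_a in the frame of tray between 0.03 and 0.05 m and height (world z) of each of large_a, large_b, small_a, small_b below 0.004 m and x of large_b in the frame of tray between -0.035 and 0.065 m and y of large_b in the frame of tray between 0.03 and 0.05 m and x of any of large_a, large_b in the frame of tray above 0.053 m and x of small_a in the frame of tray between -0.047 and 0.029 m and y of small_a in the frame of tray between -0.062 and -0.042 m and x of small_b in the frame of tray between -0.047 and 0.029 m and y of small_b in the frame of tray between -0.062 and -0.042 m and x of any of small_a, small_b in the frame of tray above 0.017 m), for 0.2 s.
2. the catch is turned across the lanes (value of joint catch above 1.35 rad), for 0.2 s.
At the end, for the whole second after the job is handed in: Both large dishes lie flat in the wide lane and both small ones in the narrow lane, at rest: in each lane the inner dish is within 6 mm of touching the closed end, the outer one within 10 mm of its place against the inner one (all packed home), and the catch is turned to more than 1.35 rad (all of step 1 and value of joint catch above 1.35 rad and linear speed of each of large_a, large_b, small_a, small_b below 0.01 m/s).
It fails at once if a dish is lifted more than 12 mm off the table or tipped more than 0.25 rad (height (world z) of any of large_a, large_b, small_a, small_b above 0.012 m or angle between any of large_a, large_b, small_a, small_b's own z axis and vertical above 0.25 rad).
It fails at once if another thing on the table is shifted more than 25 mm, or knocked over (0.4 rad) (distance of any of tumbler, dauber, cap, keys, remote, case from where it was at the start of the episode above 0.025 m or angle between any of tumbler, dauber's own z axis and vertical above 0.4 rad).
It also fails if it takes over 72 s, if anything falls off the work surface, if the arm or the gripper's body presses on something with over 40 N, if the wrist force passes 120 N, or if a joint passes its speed limit or range.

## Working session

There is one attempt and no reset: what is moved stays moved. The work goes in short steps, Python scripts to look and compute and a tool call to move; the robot and the scene stay as the last step left them, time stands still between calls to the robot, and variables do not carry over. Pictures are saved under pics/ and viewed, at most 13 in all, crops included, and the job is handed in when it is done.

Besides the shell and the picture viewer there is one more tool, called after "Call:" by a JSON object that holds its "name" and its "arguments", one argument or row to a line. servo_tool: Moves the arm, as the interface text tells. Its arguments: {"type":"object","properties":{"commands":{"type":"array","items":{"type":"array"}},"claw":{"type":"number"}},"required":["commands"]}

```bash
ls; mkdir -p pics; python3 - <<'E'
from cell import robot
import cv2,numpy as np
s=robot.sense();print({k:np.round(v,3).tolist() for k,v in s.items()})
for n in("top","scene"):
    p,d=robot.camera(n);cv2.imwrite(f"pics/{n}0.png",p);np.save(f"pics/{n}0.npy",d)
    i=robot.camera_info(n);print(n,{k:np.round(v,4).tolist() for k,v in i.items()})
E
```

```text
pics
{'clock': 0.0, 'joint_positions': [-1.44, 0.049, 0.098, 1.622, 0.0, 1.443], 'qvel': [0.002, -0.0, -0.0, 0.002, 0.0, 0.001], 'joint_torque': [0.0, -33.878, 32.002, 0.02, -0.0, 0.0], 'ee_pos': [0.134, -0.507, 0.403], 'tool_rot': [-0.001, 0.992, 0.129, 0.0], 'contact_force': [0.17, 1.052, 0.891], 'ft_torque': [-0.051, -0.009, 0.003], 'grip_force': 0.0, 'grip_width': 0.085}
top {'camera_matrix': [[452.0298, 0.0, 325.169], [0.0, 452.0298, 200.575], [0.0, 0.0, 1.0]], 'R': [[0.0281, -0.9996, -0.0009], [-0.9922, -0.0278, -0.1212], [0.1211, 0.0043, -0.9926]], 't': [-0.02, 0.5498, 1.3833]}
scene {'camera_matrix': [[419.7891, 0.0, 310.7909], [0.0, 419.7891, 200.1033], [0.0, 0.0, 1.0]], 'R': [[-0.2131, 0.977, 0.0075], [0.5557, 0.1275, -0.8215], [-0.8036, -0.1709, -0.5701]], 't': [0.1004, -0.2416, 1.9933]}
```

View pics/top0.png

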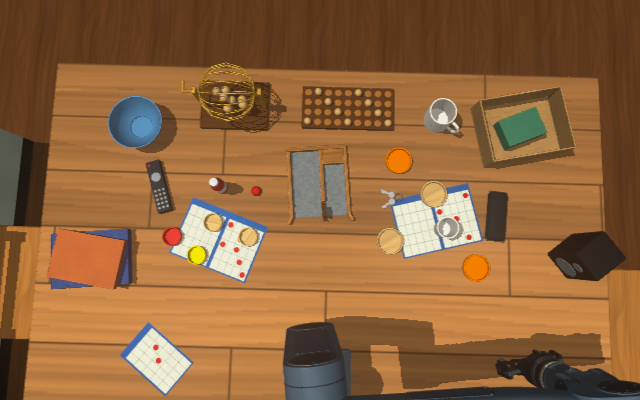

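View pics/scene0.png

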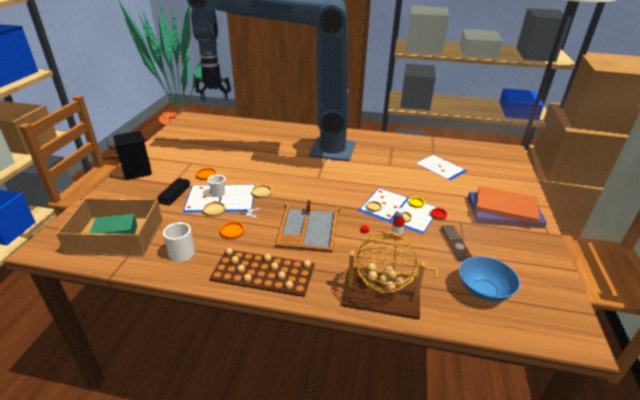

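Top view: pale large dishes at (433,194) and (390,241), with the orange look-alikes at (399,160) and (476,267). Pale small dishes are at (213,223) and (249,237), with the red look-alike at (173,236) and the yellow one at (198,255). The tray is around (320,185), catch near (324,207). The scene view agrees with this. I'll choose the pale wooden ones and check them in a crop with their masks.

```bash
cat > h.py <<'E'
import cv2,numpy as np
from cell import robot
def ray(n,u,v,z):
    i=robot.camera_info(n);R=np.array(i["R"]);t=np.array(i["t"])
    d=R.T@np.linalg.solve(np.array(i["camera_matrix"]),[u,v,1.]);c=-R.T@t
    return c+d*(z-c[2])/d[2]
def proj(n,X):
    i=robot.camera_info(n);x=np.array(i["camera_matrix"])@(np.array(i["R"])@X+np.array(i["t"]));return x[:2]/x[2]
def rectify(p,n="top",z=.016,x0=.15,x1=.65,y0=-.5,y1=.5,s=1500):
    # metric picture of the plane at height z: column = (y1-y)*s, row = (x1-x)*s
    W=np.array([[x1,y1],[x1,y0],[x0,y0],[x0,y1]]);src=np.float32([proj(n,[a,b,z]) for a,b in W])
    dst=np.float32([[(y1-b)*s,(x1-a)*s] for a,b in W])
    return cv2.warpPerspective(p,cv2.getPerspectiveTransform(src,dst),(int((y1-y0)*s),int((x1-x0)*s)),flags=cv2.INTER_CUBIC)
E
python3 - <<'E'
from h import *
p=cv2.imread("pics/top0.png");d=np.load("pics/top0.npy")
for k,(u,v,z) in dict(L1=(433,194,.016),L2=(390,241,.016),S1=(213,223,.016),S2=(249,237,.016),tumbler=(448,229,.07),keys=(388,198,0),cap=(256,191,.02),daub=(214,184,.11),catch=(324,207,.04),red=(173,236,.016),yel=(198,255,.016)).items():
    print(k,ray("top",u,v,z).round(3), cv2.cvtColor(p[v:v+1,u:u+1],40)[0,0],d[v,u])
for k,(u,v) in dict(bl=(289,151),br=(347,148),ml=(291,221),mr=(352,215)).items(): print(k,ray("top",u,v,.016).round(3))
c=cv2.resize(p[140:270,160:490],None,fx=2.4,fy=2.4,interpolation=cv2.INTER_CUBIC)
cv2.imwrite("pics/crop.png",c)
E
```

```text
L1 [ 0.583 -0.346  0.016] [ 18 131 225] 1.4528435
L2 [ 0.43  -0.211  0.016] [ 18 131 228] 1.4325571
S1 [0.471 0.347 0.016] [ 20 126 238] 1.4346212
S2 [0.43  0.232 0.016] [ 19 129 230] 1.4366002
tumbler [ 0.469 -0.379  0.07 ] [ 25  14 242] 1.4336936
keys [ 0.568 -0.206  0.   ] [ 15 155 165] 1.4457127
cap [0.576 0.216 0.02 ] [  3 218 216] 1.4363511
daub [0.581 0.327 0.11 ] [ 20   7 235] 1.336402
catch [ 0.529 -0.001  0.04 ] [ 13 154  98] 1.3957075
red [0.427 0.471 0.016] [  2 199 236] 1.4347231
yel [0.37  0.388 0.016] [ 29 255 243] 1.4252769
bl [0.71  0.116 0.016]
br [ 0.725 -0.07   0.016]
ml [0.484 0.102 0.016]
mr [ 0.509 -0.09   0.016]
```

View pics/crop.png

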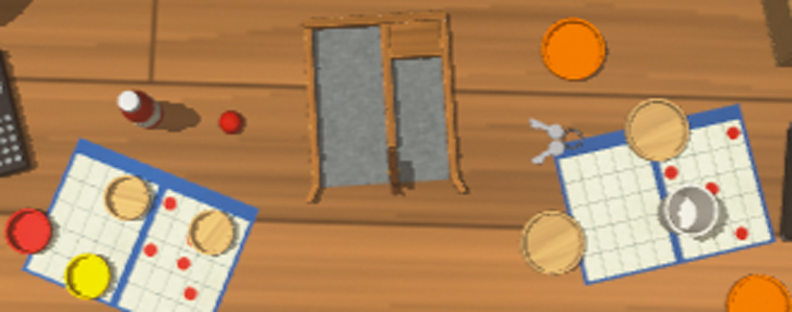

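The crop shows four pale dishes: large ones at (657,130) and (553,242), small ones at (129,199) and (212,232). The red, yellow and orange look-alikes are clearly different. The tray has grey lanes, with the wide one on the left. Next I measure precisely.

```bash
cat >> h.py <<'E'
def dishes(p,guess,s=1500,x1=.65,y1=.5,x0=.15):
    m=rectify(p,x1=x1,x0=x0);h=cv2.cvtColor(m,cv2.COLOR_BGR2HSV).astype(int)
    k=((h[...,0]>=15)&(h[...,0]<=24)&(h[...,1]>85)&(h[...,1]<165)&(h[...,2]>170)).astype(np.uint8)
    k=cv2.morphologyEx(k,cv2.MORPH_CLOSE,np.ones((13,13)));k=cv2.morphologyEx(k,cv2.MORPH_OPEN,np.ones((25,25)))
    out=[]
    for c in cv2.findContours(k,0,1)[0]:
        (u,v),r=cv2.minEnclosingCircle(c);a=cv2.contourArea(c);x,y=x1-v/s,y1-u/s
        if any(np.hypot(x-g[0],y-g[1])<.05 for g in guess) and a>2500:
            e=cv2.fitEllipse(c);out.append([round(q,4) for q in (x1-e[0][1]/s,y1-e[0][0]/s,e[1][0]/s,e[1][1]/s,x,y,2*r/s)])
    return out
E
python3 - <<'E'
from h import *
p=cv2.imread("pics/top0.png")
for o in dishes(p,[(.583,-.346),(.43,-.211),(.471,.347),(.43,.232)]): print(o)
s=1500;m=rectify(p,z=0,x0=.4,x1=.8,y0=-.2,y1=.2);h=cv2.cvtColor(m,40).astype(int)
k=((h[...,1]<60)).astype(np.uint8);k=cv2.morphologyEx(k,cv2.MORPH_OPEN,np.ones((15,15)))
for c in cv2.findContours(k,0,1)[0]:
    if cv2.contourArea(c)<8000: continue
    b=cv2.boxPoints(cv2.minAreaRect(c));print("lane",[(round(.8-v/s,4),round(.2-u/s,4)) for u,v in b])
    # left / right edges by rows
    P=c[:,0,:]
    for x in (.68,.66,.64,.62,.60,.58,.56,.54,.52,.5):
        v=round((.8-x)*s);r=np.nonzero(k[v])[0];lab=[q for q in r if cv2.pointPolygonTest(c,(float(q),float(v)),False)>=0]
        if lab: print(x,round(.2-lab[0]/s,4),round(.2-lab[-1]/s,4))
    print("far x",[(y,round(.8-np.nonzero(k[:,int((.2-y)*s)])[0][0]/s,4)) for y in (.09,.07,.05,.03,-.03,-.05)])
E
```

```text
[0.432, 0.237, 0.0578, 0.058, 0.432, 0.2375, 0.0606]
[0.4745, 0.3506, 0.0574, 0.0581, 0.4745, 0.3497, 0.061]
[0.5985, -0.3357, 0.1002, 0.1362, 0.609, -0.3275, 0.1483]
lane [(np.float32(0.6712), np.float32(0.0067)), (np.float32(0.6772), np.float32(-0.0593)), (np.float32(0.5124), np.float32(-0.0743)), (np.float32(0.5064), np.float32(-0.0083))]
0.66 0.0053 -0.06
0.64 0.0027 -0.062
0.62 0.0013 -0.064
0.6 0.0 -0.0653
0.58 -0.0027 -0.0673
0.56 -0.004 -0.0693
0.54 -0.006 -0.0713
0.52 -0.01 -0.0727
far x [(0.09, np.float64(0.712)), (0.07, np.float64(0.7133)), (0.05, np.float64(0.7147)), (0.03, np.float64(0.7167)), (-0.03, np.float64(0.674)), (-0.05, np.float64(0.676))]
lane [(np.float32(0.7097), np.float32(0.1157)), (np.float32(0.7182), np.float32(0.025)), (np.float32(0.5053), np.float32(0.0051)), (np.float32(0.4968), np.float32(0.0958))]
0.68 0.112 0.0227
0.66 0.11 0.02
0.64 0.108 0.0187
0.62 0.1067 0.0167
0.6 0.104 0.0147
0.58 0.1027 0.0133
0.56 0.1007 0.0113
0.54 0.098 0.0087
0.52 0.0973 0.01
0.5 0.096 0.07
far x [(0.09, np.float64(0.712)), (0.07, np.float64(0.7133)), (0.05, np.float64(0.7147)), (0.03, np.float64(0.7167)), (-0.03, np.float64(0.674)), (-0.05, np.float64(0.676))]
```

```bash
python3 - <<'E'
from h import *
p=cv2.imread("pics/top0.png");s=1500
m=rectify(p,x1=.7);hsv=cv2.cvtColor(m,40)
for g,r in (((.583,-.346),63),((.43,-.211),63),((.4745,.350),45),((.432,.237),45)):
    u,v=(.5-g[1])*s,(.7-g[0])*s;a,b=int(u-120),int(v-120);c=m[b:b+240,a:a+240]
    for ch in (0,1):
        gr=cv2.GaussianBlur(c[...,0] if ch==0 else hsv[b:b+240,a:a+240,1],(5,5),0)
        H=cv2.HoughCircles(gr,cv2.HOUGH_GRADIENT,1,20,param1=60,param2=10,minRadius=r-5,maxRadius=r+4)
        print(g,ch,[(round(.7-(y+b)/s,4),round(.5-(x+a)/s,4),round(2*q/s,4)) for x,y,q in H[0][:2]] if H is not None else 0)
m=rectify(p,z=.07);h=cv2.cvtColor(m,40).astype(int)
m0=rectify(p,z=.003,x1=.7);h=cv2.cvtColor(m0,40).astype(int);k=(h[...,1]<110).astype(np.uint8)
k=cv2.morphologyEx(k,cv2.MORPH_CLOSE,np.ones((7,7)));
for c in cv2.findContours(k,0,1)[0]:
    x,y,w,hh=cv2.boundingRect(c)
    if cv2.contourArea(c)>100 and 900<x<1250: print("lowsat x",round(.7-(y+hh)/s,3),round(.7-y/s,3),"y",round(.5-(x+w)/s,3),round(.5-x/s,3))
E
```

```text
(0.583, -0.346) 0 [(np.float32(0.583), np.float32(-0.3483), np.float32(0.0871))]
(0.583, -0.346) 1 [(np.float32(0.5843), np.float32(-0.3477), np.float32(0.0856))]
(0.43, -0.211) 0 [(np.float32(0.4303), np.float32(-0.2123), np.float32(0.0797))]
(0.43, -0.211) 1 [(np.float32(0.4317), np.float32(-0.2123), np.float32(0.0812))]
(0.4745, 0.35) 0 [(np.float32(0.4743), np.float32(0.3477), np.float32(0.06))]
(0.4745, 0.35) 1 [(np.float32(0.475), np.float32(0.3497), np.float32(0.0601)), (np.float32(0.5157), np.float32(0.3977), np.float32(0.06))]
(0.432, 0.237) 0 [(np.float32(0.4323), np.float32(0.2363), np.float32(0.0587)), (np.float32(0.4283), np.float32(0.223), np.float32(0.0631))]
(0.432, 0.237) 1 [(np.float32(0.4323), np.float32(0.237), np.float32(0.0601)), (np.float32(0.4717), np.float32(0.2837), np.float32(0.0645))]
lowsat x 0.376 0.625 y -0.5 -0.179
```

Measured tray pose: origin (0.617, 0.021), yaw 5.3° (lane sizes and point offset both check to 1 mm). I'll drag each dish with part-opened fingers inside its rim, working in tray axes. First I reach over the nearer large dish.

Call:
{"name": "servo_tool", "arguments": {
  "commands": [
    [[0.0295, -0.017, 0.0124], [0, 0, 0.15]],
    [[0.059, -0.034, 0.025], [0, 0, 0.4]],
    [[0.0885, -0.051, 0.037], [0, 0, 0.6]],
    [[0.118, -0.068, 0.05], [0, 0, 0.8]],
    [[0.1475, -0.085, 0.062], [0, 0, 1.0]],
    [[0.177, -0.102, 0.075], [0, 0, 1.2]],
    [[0.2065, -0.119, 0.087], [0, 0, 1.4]],
    [[0.236, -0.136, 0.0995], [0, 0, 1.58]]
  ],
  "claw": -0.15
}}

```text
clock: 0.77
ee_pos: [0.3284, -0.3141, 0.3042]
tool_rot: [-0.0, 0.999, 0.046, -0.0]
contact_force: [1.2, -0.4, 0.6]
grip_width: 0.0366
grip_force: 0.0
```

```bash
cat >> h.py <<'E'
O=np.array([.6171,.0211]);X=np.array([.9957,.093]);Y=np.array([-.093,.9957])
def where(*targets):
    """TCP in tray mm, tool-x yaw off tray x (deg); tool-frame shifts (m) to tray targets (x,y,worldz mm)"""
    from scipy.spatial.transform import Rotation as Ro
    s=robot.sense();q=s["tool_rot"];R=Ro.from_quat([q[1],q[2],q[3],q[0]]).as_matrix();e=np.array(s["ee_pos"])
    print("t %.2f tray %.1f %.1f z %.1f yaw %.2f tilt %.2f"%(s["clock"],*(1e3*np.array([(e[:2]-O)@X,(e[:2]-O)@Y,e[2]])),np.degrees(np.arctan2(R[1,0],R[0,0]))-5.3,np.degrees(np.arccos(-R[2,2]))),"F",np.round(s["contact_force"],1),"w %.4f j6 %.2f"%(s["grip_width"],s["joint_positions"][5]))
    for x,y,z in targets:
        w=np.append(O+X*x/1e3+Y*y/1e3,z/1e3);print((x,y,z),"->",(R.T@(w-e)).round(4))
E
python3 -c "
from h import *
where((-207,-215,250),(-207,-215,200))"
```

```text
t 0.77 tray -318.6 -306.9 z 304.2 yaw -0.02 tilt 0.03 F [ 1.2 -0.4  0.6] w 0.0366 j6 2.14
(-207, -215, 250) -> [ 0.1115 -0.092   0.0542]
(-207, -215, 200) -> [ 0.1115 -0.0919  0.1042]
```

Call:
{"name": "servo_tool", "arguments": {
  "commands": [
    [[0.025, -0.02, 0.014], [0, 0, 0]],
    [[0.05, -0.041, 0.028], [0, 0, 0]],
    [[0.075, -0.062, 0.042], [0, 0, 0]],
    [[0.1, -0.082, 0.054], [0, 0, 0]],
    [[0.1115, -0.092, 0.07], [0, 0, 0]],
    [[0.1115, -0.092, 0.09], [0, 0, 0]],
    [[0.1115, -0.092, 0.104], [0, 0, 0]],
    [[0.1115, -0.092, 0.104], [0, 0, 0]]
  ]
}}

```text
clock: 1.43
ee_pos: [0.4285, -0.2118, 0.197]
tool_rot: [-0.002, 0.999, 0.047, -0.003]
contact_force: [-0.8, 0.3, -0.7]
grip_width: 0.036
grip_force: 0.0
```

```bash
python3 - <<'E'
from h import *
where((-207,-215,190))
a,da=robot.camera("top");b,db=robot.camera("scene")
u,v=map(int,proj("scene",[.431,-.212,.02]));w,x=map(int,proj("top",[.431,-.212,.02]))
print(u,v,w,x)
f=lambda p,u,v:cv2.resize(p[v-50:v+50,u-40:u+40],(400,500),interpolation=cv2.INTER_CUBIC)
cv2.imwrite("pics/c1.png",np.hstack([f(a,w,x),f(b,u,v)]))
E
```

```text
t 1.43 tray -209.4 -214.4 z 197.0 yaw 0.12 tilt 0.47 F [-0.8  0.3 -0.7] w 0.0360 j6 2.45
(-207, -215, 190) -> [0.0025 0.0007 0.007 ]
260 188 390 240
```

View pics/c1.png

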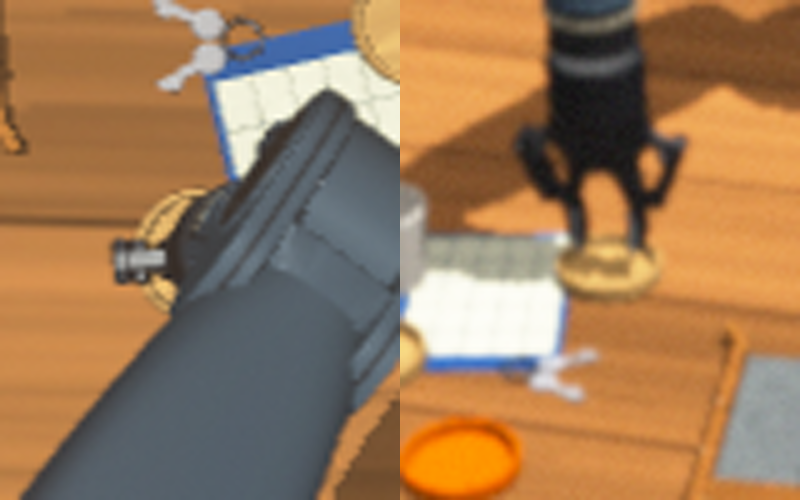

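The view shows the fingers (right half, about (605,235)) standing over the large dish at (610,265), centred. I'll descend gently to feel the floor.

Call:
{"name": "servo_tool", "arguments": {
  "commands": [
    [[0.001, 0.0005, 0.002], [0, 0, 0]],
    [[0.002, 0.0005, 0.004], [0, 0, 0]],
    [[0.002, 0.0005, 0.006], [0, 0, 0]],
    [[0.002, 0.0005, 0.008], [0, 0, 0]],
    [[0.002, 0.0005, 0.01], [0, 0, 0]],
    [[0.002, 0.0005, 0.012], [0, 0, 0]],
    [[0.002, 0.0005, 0.012], [0, 0, 0]],
    [[0.002, 0.0005, 0.012], [0, 0, 0]]
  ]
}}

```text
clock: 2.2
ee_pos: [0.432, -0.2139, 0.189]
tool_rot: [-0.0, 0.999, 0.047, -0.0]
contact_force: [0.4, 0.1, -1.2]
grip_width: 0.0363
grip_force: 0.0
```

```bash
python3 -c "
from h import *
where((-207,-215,180))"
```

```text
t 2.20 tray -206.1 -216.8 z 189.0 yaw 0.04 tilt 0.03 F [ 0.4  0.1 -1.2] w 0.0363 j6 2.45
(-207, -215, 180) -> [-0.0009 -0.0018  0.009 ]
```

Call:
{"name": "servo_tool", "arguments": {
  "commands": [
    [[0, -0.001, 0.001], [0, 0, 0]],
    [[0, -0.001, 0.002], [0, 0, 0]],
    [[0, -0.001, 0.003], [0, 0, 0]],
    [[0, -0.001, 0.004], [0, 0, 0]],
    [[0, -0.001, 0.005], [0, 0, 0]],
    [[0, -0.001, 0.006], [0, 0, 0]],
    [[0, -0.001, 0.006], [0, 0, 0]],
    [[0, -0.001, 0.006], [0, 0, 0]]
  ]
}}

```text
clock: 2.87
ee_pos: [0.432, -0.2129, 0.1831]
tool_rot: [-0.0, 0.999, 0.047, -0.0]
contact_force: [-0.3, -0.2, -0.3]
grip_width: 0.0366
grip_force: 0.0
```

Call:
{"name": "servo_tool", "arguments": {
  "commands": [
    [[0, 0, 0.001], [0, 0, 0]],
    [[0, 0, 0.002], [0, 0, 0]],
    [[0, 0, 0.003], [0, 0, 0]],
    [[0, 0, 0.003], [0, 0, 0]],
    [[0, 0, 0.003], [0, 0, 0]],
    [[0, 0, 0.003], [0, 0, 0]],
    [[0, 0, 0.003], [0, 0, 0]],
    [[0, 0, 0.003], [0, 0, 0]]
  ]
}}

```text
clock: 3.53
ee_pos: [0.4321, -0.213, 0.1803]
tool_rot: [0.0, 0.999, 0.047, 0.0]
contact_force: [0.1, 0.1, -0.0]
grip_width: 0.0361
grip_force: 0.0
```

Call:
{"name": "servo_tool", "arguments": {
  "commands": [
    [[0, 0, 0.001], [0, 0, 0]],
    [[0, 0, 0.002], [0, 0, 0]],
    [[0, 0, 0.003], [0, 0, 0]],
    [[0, 0, 0.003], [0, 0, 0]],
    [[0, 0, 0.003], [0, 0, 0]],
    [[0, 0, 0.003], [0, 0, 0]],
    [[0, 0, 0.003], [0, 0, 0]],
    [[0, 0, 0.003], [0, 0, 0]]
  ]
}}

```text
clock: 4.2
ee_pos: [0.4321, -0.213, 0.1773]
tool_rot: [0.0, 0.999, 0.047, 0.0]
contact_force: [0.2, 0.5, -0.9]
grip_width: 0.0363
grip_force: 0.0
```

Call:
{"name": "servo_tool", "arguments": {
  "commands": [
    [[0, 0, 0.001], [0, 0, 0]],
    [[0, 0, 0.002], [0, 0, 0]],
    [[0, 0, 0.003], [0, 0, 0]],
    [[0, 0, 0.003], [0, 0, 0]],
    [[0, 0, 0.003], [0, 0, 0]],
    [[0, 0, 0.003], [0, 0, 0]],
    [[0, 0, 0.003], [0, 0, 0]],
    [[0, 0, 0.003], [0, 0, 0]]
  ]
}}

```text
clock: 4.87
ee_pos: [0.4322, -0.2131, 0.1764]
tool_rot: [0.0, 0.999, 0.047, 0.0]
contact_force: [-3.2, 2.1, 11.7]
grip_width: 0.0363
grip_force: 5.4
```

Floor contact at TCP z ≈ 0.1766. I raise to 0.1785 and drag in front of the wide lane.

Call:
{"name": "servo_tool", "arguments": {
  "commands": [
    [[0, 0, -0.0045], [0, 0, 0]],
    [[0, -0.004, -0.0045], [0, 0, 0]],
    [[0, -0.012, -0.0045], [0, 0, 0]],
    [[0, -0.028, -0.0045], [0, 0, 0]],
    [[0, -0.05, -0.0045], [0, 0, 0]],
    [[0, -0.075, -0.0045], [0, 0, 0]],
    [[0, -0.1, -0.0045], [0, 0, 0]],
    [[0, -0.125, -0.0045], [0, 0, 0]]
  ]
}}

```text
clock: 5.53
ee_pos: [0.4203, -0.0874, 0.1789]
tool_rot: [0.001, 0.999, 0.046, 0.0]
contact_force: [0.6, -1.2, 1.5]
grip_width: 0.0365
grip_force: 1.0
```

Call:
{"name": "servo_tool", "arguments": {
  "commands": [
    [[0, -0.025, 0], [0, 0, 0]],
    [[0, -0.05, 0], [0, 0, 0]],
    [[0, -0.075, 0], [0, 0, 0]],
    [[0, -0.1, 0], [0, 0, 0]],
    [[0, -0.117, 0], [0, 0, 0]],
    [[0, -0.128, 0], [0, 0, 0]],
    [[0, -0.134, 0], [0, 0, 0]],
    [[0, -0.134, 0], [0, 0, 0]]
  ]
}}

```text
clock: 6.2
ee_pos: [0.4073, 0.0461, 0.1783]
tool_rot: [-0.0, 0.999, 0.048, -0.0]
contact_force: [0.3, 0.2, -0.3]
grip_width: 0.0363
grip_force: 0.0
```

```bash
python3 - <<'E'
from h import *
where((-200,40,178),(-30,40,178))
a,da=robot.camera("top");b,db=robot.camera("scene")
u,v=map(int,proj("scene",[.45,.03,.02]));w,x=map(int,proj("top",[.48,.03,.02]))
f=lambda p,u,v:cv2.resize(p[v-50:v+50,u-40:u+40],(400,500),interpolation=cv2.INTER_CUBIC)
cv2.imwrite("pics/c2.png",np.hstack([f(a,w,x),f(b,u,v)]))
E
```

```text
t 6.20 tray -206.6 44.4 z 178.3 yaw 0.18 tilt 0.05 F [ 0.3  0.2 -0.3] w 0.0363 j6 2.99
(-200, 40, 178) -> [0.0065 0.0045 0.0003]
(-30, 40, 178) -> [0.1765 0.0049 0.0002]
```

View pics/c2.png

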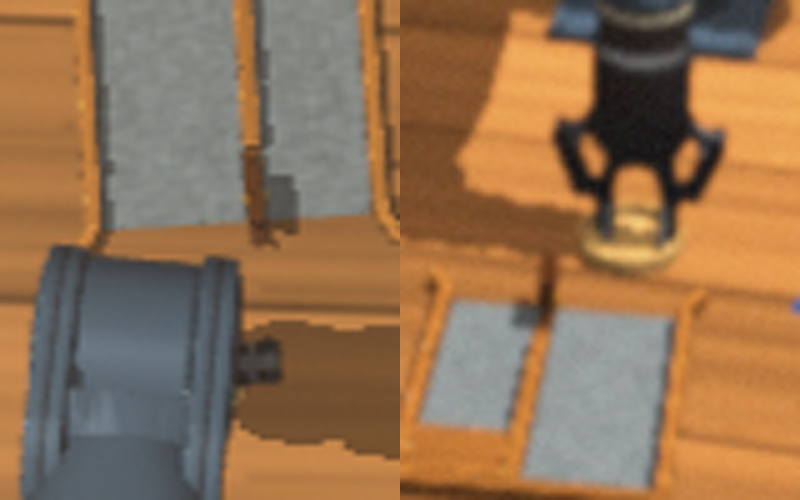

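Dish followed well, sitting in front of the wide lane. Joint 6 is near its limit, so I turn the tool −90° (finger line along the lane, keeping clear of the catch too) and push in.

Call:
{"name": "servo_tool", "arguments": {
  "commands": [
    [[0.001, 0.001, 0], [0, 0, -1.1]],
    [[0.003, 0.002, 0], [0, 0, -2.2]],
    [[0.005, 0.003, 0], [0, 0, -3.3]],
    [[0.0065, 0.0045, 0], [0, 0, -4.4]],
    [[0.0065, 0.0045, 0], [0, 0, -5.5]],
    [[0.0065, 0.0045, 0], [0, 0, -6.6]],
    [[0.0065, 0.0045, 0], [0, 0, -7.7]],
    [[0.0065, 0.0045, 0], [0, 0, -8.8]]
  ]
}}

```text
clock: 6.97
ee_pos: [0.4148, 0.0402, 0.1784]
tool_rot: [-0.0, 0.873, 0.488, -0.0]
contact_force: [0.2, -0.8, -0.0]
grip_width: 0.0365
grip_force: 0.0
```

Call:
{"name": "servo_tool", "arguments": {
  "commands": [
    [[0, 0, 0], [0, 0, -1.1]],
    [[0, 0, 0], [0, 0, -2.2]],
    [[0, 0, 0], [0, 0, -3.3]],
    [[0, 0, 0], [0, 0, -4.4]],
    [[0.003, 0.004, 0], [0, 0, -5.5]],
    [[0.009, 0.012, 0], [0, 0, -6.2]],
    [[0.015, 0.02, 0], [0, 0, -6.2]],
    [[0.018, 0.024, 0], [0, 0, -6.2]]
  ]
}}

```text
clock: 7.63
ee_pos: [0.4454, 0.0428, 0.1785]
tool_rot: [0.0, 0.674, 0.739, 0.0]
contact_force: [-0.3, 0.1, -0.6]
grip_width: 0.036
grip_force: 0.2
```

```bash
python3 -c "
from h import *
where((-60,40,178),(62,40,178))"
```

```text
t 7.63 tray -168.9 37.6 z 178.5 yaw 89.95 tilt 0.01 F [-0.3  0.1 -0.6] w 0.0360 j6 1.42
(-60, 40, 178) -> [0.0026 0.1089 0.0005]
(62, 40, 178) -> [0.0028 0.2309 0.0005]
```

Call:
{"name": "servo_tool", "arguments": {
  "commands": [
    [[0.0026, 0.01, 0], [0, 0, 0]],
    [[0.0026, 0.022, 0], [0, 0, 0]],
    [[0.0026, 0.036, 0], [0, 0, 0]],
    [[0.0026, 0.05, 0], [0, 0, 0]],
    [[0.0026, 0.064, 0], [0, 0, 0]],
    [[0.0026, 0.08, 0], [0, 0, 0]],
    [[0.0026, 0.096, 0], [0, 0, 0]],
    [[0.0026, 0.11, 0], [0, 0, 0]]
  ]
}}

```text
clock: 8.3
ee_pos: [0.5546, 0.0558, 0.1784]
tool_rot: [-0.0, 0.674, 0.739, -0.0]
contact_force: [-1.2, 0.1, 1.2]
grip_width: 0.0364
grip_force: 0.5
```

Call:
{"name": "servo_tool", "arguments": {
  "commands": [
    [[0, 0.018, 0], [0, 0, 0]],
    [[0, 0.036, 0], [0, 0, 0]],
    [[0, 0.054, 0], [0, 0, 0]],
    [[0, 0.072, 0], [0, 0, 0]],
    [[0, 0.09, 0], [0, 0, 0]],
    [[0, 0.105, 0], [0, 0, 0]],
    [[0, 0.115, 0], [0, 0, 0]],
    [[0, 0.121, 0], [0, 0, 0]]
  ]
}}

```text
clock: 8.97
ee_pos: [0.6753, 0.0669, 0.1781]
tool_rot: [-0.0, 0.674, 0.739, -0.0]
contact_force: [-0.9, 0.7, 0.4]
grip_width: 0.0363
grip_force: 0.5
```

```bash
python3 - <<'E'
from h import *
where((59,40,178))
b,db=robot.camera("scene");cv2.imwrite("pics/s3.png",b)
u,v=map(int,proj("scene",[.6,.03,.02]))
cv2.imwrite("pics/c3.png",cv2.resize(b[v-70:v+50,u-70:u+70],None,fx=4,fy=4,interpolation=cv2.INTER_CUBIC))
E
```

```text
t 8.97 tray 62.2 40.2 z 178.1 yaw 89.97 tilt 0.04 F [-0.9  0.7  0.4] w 0.0363 j6 1.48
(59, 40, 178) -> [-0.0002 -0.0032  0.0001]
```

View pics/c3.png

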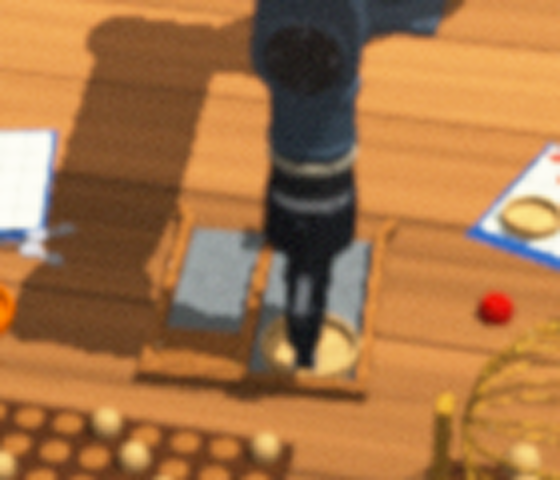

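The large dish sits at the closed end of the wide lane (310,345). Seat it, back off, rise and go to the other large dish.

Call:
{"name": "servo_tool", "arguments": {
  "commands": [
    [[0, 0.002, 0], [0, 0, 0]],
    [[0, 0.003, 0], [0, 0, 0]],
    [[0, -0.001, 0], [0, 0, 0]],
    [[0, -0.003, -0.003], [0, 0, 0]],
    [[0, -0.003, -0.02], [0, 0, 0]],
    [[0, -0.003, -0.05], [0, 0, 0]],
    [[-0.02, -0.01, -0.06], [0, 0, 0]],
    [[-0.055, -0.02, -0.06], [0, 0, 0]]
  ]
}}

```text
clock: 9.68
ee_pos: [0.6609, 0.0139, 0.2442]
tool_rot: [0.003, 0.671, 0.741, 0.003]
contact_force: [-0.2, -1.7, 1.0]
grip_width: 0.0363
grip_force: 0.0
```

Call:
{"name": "servo_tool", "arguments": {
  "commands": [
    [[-0.036, -0.012, 0], [0, 0, 0]],
    [[-0.072, -0.024, 0], [0, 0, 0]],
    [[-0.108, -0.036, 0], [0, 0, 0]],
    [[-0.144, -0.048, 0], [0, 0, 0]],
    [[-0.18, -0.06, 0], [0, 0, 0]],
    [[-0.216, -0.072, 0], [0, 0, 0]],
    [[-0.252, -0.084, 0], [0, 0, 0]],
    [[-0.288, -0.092, 0], [0, 0, 0]]
  ]
}}

```text
clock: 10.35
ee_pos: [0.5933, -0.2856, 0.2395]
tool_rot: [0.0, 0.673, 0.739, -0.0]
contact_force: [1.4, 0.8, -0.6]
grip_width: 0.0364
grip_force: 0.0
```

```bash
python3 -c "
from h import *
where((-67.8,-364.4,198),(-67.8,-364.4,178.5))
p,d=robot.camera('top')
print(dishes(p,[(.6721,.0664)],x0=.25,x1=.75))
cv2.imwrite('pics/t4.png',p)"
```

```text
t 10.35 tray -52.2 -303.1 z 239.5 yaw 90.03 tilt 0.01 F [ 1.4  0.8 -0.6] w 0.0364 j6 0.93
(-67.8, -364.4, 198) -> [-0.0613 -0.0156  0.0415]
(-67.8, -364.4, 178.5) -> [-0.0613 -0.0156  0.061 ]
[[0.671, 0.0706, 0.0824, 0.0862, 0.668, 0.071, 0.0927]]
```

Call:
{"name": "servo_tool", "arguments": {
  "commands": [
    [[-0.03, -0.0075, 0.01], [0, 0, 0]],
    [[-0.055, -0.014, 0.025], [0, 0, 0]],
    [[-0.0613, -0.0156, 0.035], [0, 0, 0]],
    [[-0.0613, -0.0156, 0.04], [0, 0, 0]],
    [[-0.0613, -0.0156, 0.043], [0, 0, 0]],
    [[-0.0613, -0.0156, 0.048], [0, 0, 0]],
    [[-0.0613, -0.0156, 0.055], [0, 0, 0]],
    [[-0.0613, -0.0156, 0.061], [0, 0, 0]]
  ]
}}

```text
clock: 11.07
ee_pos: [0.5858, -0.3454, 0.1779]
tool_rot: [0.0, 0.673, 0.74, 0.0]
contact_force: [0.9, -0.2, -0.5]
grip_width: 0.0361
grip_force: 0.0
```

```bash
python3 -c "
from h import *
where((-140,-305,178.5),(-205,-180,178.5),(-205,40,178.5))"
```

```text
t 11.07 tray -65.3 -362.0 z 177.9 yaw 90.16 tilt 0.06 F [ 0.9 -0.2 -0.5] w 0.0361 j6 0.84
(-140, -305, 178.5) -> [ 0.0571 -0.0746 -0.0007]
(-205, -180, 178.5) -> [ 0.1823 -0.1394 -0.0008]
(-205, 40, 178.5) -> [ 0.4023 -0.1389 -0.0009]
```

Call:
{"name": "servo_tool", "arguments": {
  "commands": [
    [[0.008, -0.01, 0], [0, 0, 0]],
    [[0.02, -0.025, 0], [0, 0, 0]],
    [[0.04, -0.05, 0], [0, 0, 0]],
    [[0.06, -0.0746, 0], [0, 0, 0]],
    [[0.0844, -0.0876, 0], [0, 0, 0]],
    [[0.109, -0.1006, 0], [0, 0, 0]],
    [[0.133, -0.1136, 0], [0, 0, 0]],
    [[0.158, -0.1266, 0], [0, 0, 0]]
  ]
}}

```text
clock: 11.73
ee_pos: [0.4437, -0.1997, 0.1778]
tool_rot: [0.001, 0.673, 0.74, 0.0]
contact_force: [0.9, 0.2, 0.6]
grip_width: 0.0361
grip_force: 0.5
```

Call:
{"name": "servo_tool", "arguments": {
  "commands": [
    [[0.024, -0.0125, 0], [0, 0, 0]],
    [[0.052, -0.0125, 0], [0, 0, 0]],
    [[0.08, -0.0125, 0], [0, 0, 0]],
    [[0.108, -0.0125, 0], [0, 0, 0]],
    [[0.136, -0.0125, 0], [0, 0, 0]],
    [[0.164, -0.0125, 0], [0, 0, 0]],
    [[0.192, -0.0125, 0], [0, 0, 0]],
    [[0.218, -0.0125, 0], [0, 0, 0]]
  ]
}}

```text
clock: 12.4
ee_pos: [0.411, 0.0167, 0.1779]
tool_rot: [0.0, 0.673, 0.74, 0.0]
contact_force: [0.1, -0.5, -0.4]
grip_width: 0.0365
grip_force: 0.5
```

Call:
{"name": "servo_tool", "arguments": {
  "commands": [
    [[0.018, 0, 0], [0, 0, 0]],
    [[0.028, 0, 0], [0, 0, 0]],
    [[0.034, 0, 0], [0, 0, 0]],
    [[0.035, 0, 0], [0, 0, 0]],
    [[0.035, 0, 0], [0, 0, 0]],
    [[0.031, 0, 0], [0, 0, 0]],
    [[0.0275, 0, 0], [0, 0, 0]],
    [[0.0265, 0, 0], [0, 0, 0]]
  ]
}}

```text
clock: 13.07
ee_pos: [0.4093, 0.0399, 0.1777]
tool_rot: [0.0, 0.674, 0.739, -0.0]
contact_force: [-0.3, 1.0, -1.0]
grip_width: 0.0365
grip_force: 0.0
```

```bash
python3 - <<'E'
from h import *
where((-100,40,178.5),(-60,40,178.5))
b,db=robot.camera("scene");a,_=robot.camera("top");cv2.imwrite("pics/t5.png",a)
u,v=map(int,proj("scene",[.5,0,.02]))
cv2.imwrite("pics/c5.png",cv2.resize(b[v-70:v+60,u-90:u+80],None,fx=4,fy=4,interpolation=cv2.INTER_CUBIC))
E
```

```text
t 13.07 tray -205.1 38.1 z 177.7 yaw 89.94 tilt 0.03 F [-0.3  1.  -1. ] w 0.0365 j6 1.41
(-100, 40, 178.5) -> [ 0.0021  0.1051 -0.0008]
(-60, 40, 178.5) -> [ 0.0022  0.1451 -0.0007]
```

View pics/c5.png

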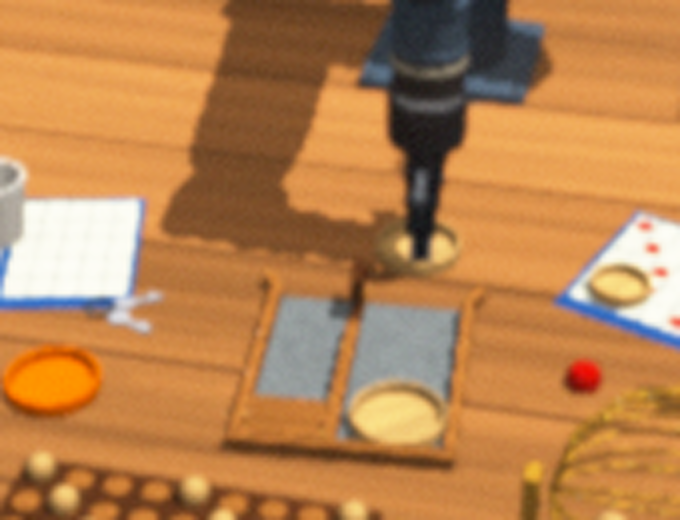

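The inner large dish is home at (397,412); the second is at the mouth (420,247), nothing else moved. Push it in.

Call:
{"name": "servo_tool", "arguments": {
  "commands": [
    [[0.002, 0.008, -0.0005], [0, 0, 0]],
    [[0.002, 0.02, -0.0005], [0, 0, 0]],
    [[0.002, 0.035, -0.0005], [0, 0, 0]],
    [[0.002, 0.05, -0.0005], [0, 0, 0]],
    [[0.002, 0.066, -0.0005], [0, 0, 0]],
    [[0.002, 0.084, -0.0005], [0, 0, 0]],
    [[0.002, 0.103, -0.0005], [0, 0, 0]],
    [[0.002, 0.122, -0.0005], [0, 0, 0]]
  ]
}}

```text
clock: 13.83
ee_pos: [0.5315, 0.0547, 0.1779]
tool_rot: [-0.0, 0.673, 0.739, -0.0]
contact_force: [-1.7, -0.6, 0.5]
grip_width: 0.0366
grip_force: 0.7
```

Call:
{"name": "servo_tool", "arguments": {
  "commands": [
    [[0, 0.019, 0], [0, 0, 0]],
    [[0, 0.036, 0], [0, 0, 0]],
    [[0, 0.05, 0], [0, 0, 0]],
    [[0, 0.058, 0], [0, 0, 0]],
    [[0, 0.063, 0], [0, 0, 0]],
    [[0, 0.066, 0], [0, 0, 0]],
    [[0, 0.068, 0], [0, 0, 0]],
    [[0, 0.068, 0], [0, 0, 0]]
  ]
}}

```text
clock: 14.5
ee_pos: [0.596, 0.0608, 0.1779]
tool_rot: [-0.002, 0.673, 0.739, -0.003]
contact_force: [-6.6, -1.7, 5.2]
grip_width: 0.0365
grip_force: 4.2
```

```bash
python3 -c "
from h import *
where((-21,40,178.5))"
```

```text
t 14.50 tray -17.3 41.4 z 177.9 yaw 90.05 tilt 0.39 F [-6.6 -1.7  5.2] w 0.0365 j6 1.47
(-21, 40, 178.5) -> [-0.0014 -0.0037 -0.0006]
```

Call:
{"name": "servo_tool", "arguments": {
  "commands": [
    [[-0.001, -0.004, 0], [0, 0, 0]],
    [[-0.001, -0.006, 0], [0, 0, 0]],
    [[-0.001, -0.006, -0.004], [0, 0, 0]],
    [[-0.001, -0.006, -0.025], [0, 0, 0]],
    [[-0.001, -0.006, -0.055], [0, 0, 0]],
    [[0.015, -0.02, -0.06], [0, 0, 0]],
    [[0.04, -0.04, -0.06], [0, 0, 0]],
    [[0.067, -0.06, -0.06], [0, 0, 0]]
  ]
}}

```text
clock: 15.17
ee_pos: [0.5327, 0.1218, 0.2402]
tool_rot: [0.002, 0.674, 0.738, 0.002]
contact_force: [-0.8, 0.1, 0.0]
grip_width: 0.0363
grip_force: 0.0
```

Call:
{"name": "servo_tool", "arguments": {
  "commands": [
    [[0.025, -0.018, 0], [0, 0, 0]],
    [[0.05, -0.036, 0], [0, 0, 0]],
    [[0.075, -0.054, 0], [0, 0, 0]],
    [[0.1, -0.072, 0], [0, 0, 0]],
    [[0.115, -0.082, 0.01], [0, 0, 0]],
    [[0.123, -0.088, 0.02], [0, 0, 0]],
    [[0.123, -0.088, 0.035], [0, 0, 0]],
    [[0.123, -0.088, 0.04], [0, 0, 0]]
  ],
  "claw": -0.69
}}

```text
clock: 15.83
ee_pos: [0.4319, 0.2362, 0.1961]
tool_rot: [-0.0, 0.673, 0.74, -0.001]
contact_force: [-0.7, -1.0, -0.0]
grip_width: 0.0133
grip_force: 0.0
```

```bash
python3 -c "
from h import *
where((-164.3,231.9,185))
p,d=robot.camera('top')
print(dishes(p,[(.6721,.0664),(.5885,.0586),(.4745,.35),(.432,.237)],x0=.25,x1=.75))
cv2.imwrite('pics/t6.png',p)
c=[np.array([[a,b]])for a,b in((.671,.0706),)]
"
```

```text
t 15.83 tray -164.4 231.4 z 196.1 yaw 90.11 tilt 0.15 F [-0.7 -1.  -0. ] w 0.0133 j6 1.84
(-164.3, 231.9, 185) -> [0.0006 0.0001 0.0111]
[[0.6322, 0.064, 0.0828, 0.1836, 0.6303, 0.0667, 0.168]]
```

Both large dishes packed (merged blob is 168 mm long, centre as expected). Descend into the small dish by touch.

Call:
{"name": "servo_tool", "arguments": {
  "commands": [
    [[0, 0, 0.003], [0, 0, 0]],
    [[0, 0, 0.006], [0, 0, 0]],
    [[0, 0, 0.009], [0, 0, 0]],
    [[0, 0, 0.012], [0, 0, 0]],
    [[0, 0, 0.013], [0, 0, 0]],
    [[0, 0, 0.014], [0, 0, 0]],
    [[0, 0, 0.015], [0, 0, 0]],
    [[0, 0, 0.015], [0, 0, 0]]
  ]
}}

```text
clock: 16.55
ee_pos: [0.433, 0.2362, 0.1832]
tool_rot: [-0.0, 0.673, 0.739, -0.0]
contact_force: [-0.0, -0.1, 0.1]
grip_width: 0.013
grip_force: 0.0
```

Call:
{"name": "servo_tool", "arguments": {
  "commands": [
    [[0, 0, 0.001], [0, 0, 0]],
    [[0, 0, 0.002], [0, 0, 0]],
    [[0, 0, 0.003], [0, 0, 0]],
    [[0, 0, 0.003], [0, 0, 0]],
    [[0, 0, 0.003], [0, 0, 0]],
    [[0, 0, 0.003], [0, 0, 0]],
    [[0, 0, 0.003], [0, 0, 0]],
    [[0, 0, 0.003], [0, 0, 0]]
  ]
}}

```text
clock: 17.22
ee_pos: [0.433, 0.2362, 0.1803]
tool_rot: [0.0, 0.673, 0.739, 0.0]
contact_force: [-0.4, -0.1, -0.1]
grip_width: 0.0135
grip_force: 0.0
```

Call:
{"name": "servo_tool", "arguments": {
  "commands": [
    [[-0.006, -0.002, 0], [0, 0, 0]],
    [[-0.018, -0.006, 0], [0, 0, 0]],
    [[-0.036, -0.012, 0], [0, 0, 0]],
    [[-0.06, -0.02, 0], [0, 0, 0]],
    [[-0.086, -0.031, 0], [0, 0, 0]],
    [[-0.112, -0.031, 0], [0, 0, 0]],
    [[-0.138, -0.031, 0], [0, 0, 0]],
    [[-0.164, -0.031, 0], [0, 0, 0]]
  ]
}}

```text
clock: 17.88
ee_pos: [0.4165, 0.0682, 0.1801]
tool_rot: [0.0, 0.673, 0.739, -0.0]
contact_force: [0.8, -0.4, 0.7]
grip_width: 0.0135
grip_force: 0.1
```

Call:
{"name": "servo_tool", "arguments": {
  "commands": [
    [[-0.026, 0, 0], [0, 0, 0]],
    [[-0.052, 0, 0], [0, 0, 0]],
    [[-0.078, 0, 0], [0, 0, 0]],
    [[-0.1, 0, 0], [0, 0, 0]],
    [[-0.115, 0, 0], [0, 0, 0]],
    [[-0.122, 0, 0], [0, 0, 0]],
    [[-0.1245, 0, 0], [0, 0, 0]],
    [[-0.1245, 0, 0], [0, 0, 0]]
  ]
}}

```text
clock: 18.55
ee_pos: [0.4286, -0.0543, 0.1802]
tool_rot: [-0.0, 0.674, 0.739, -0.0]
contact_force: [0.2, 0.0, -1.2]
grip_width: 0.0133
grip_force: 0.0
```

```bash
python3 - <<'E'
from h import *
where((-195,-52,180),(-100,-52,180),(26,-52,180))
b,db=robot.camera("scene")
u,v=map(int,proj("scene",[.5,0,.02]))
cv2.imwrite("pics/c7.png",cv2.resize(b[v-70:v+60,u-90:u+80],None,fx=4,fy=4,interpolation=cv2.INTER_CUBIC))
E
```

```text
t 18.55 tray -194.7 -57.6 z 180.2 yaw 89.98 tilt 0.02 F [ 0.2  0.  -1.2] w 0.0133 j6 1.20
(-195, -52, 180) -> [ 0.0056 -0.0003  0.0002]
(-100, -52, 180) -> [0.0057 0.0947 0.0001]
(26, -52, 180) -> [5.800e-03 2.207e-01 1.000e-04]
```

View pics/c7.png

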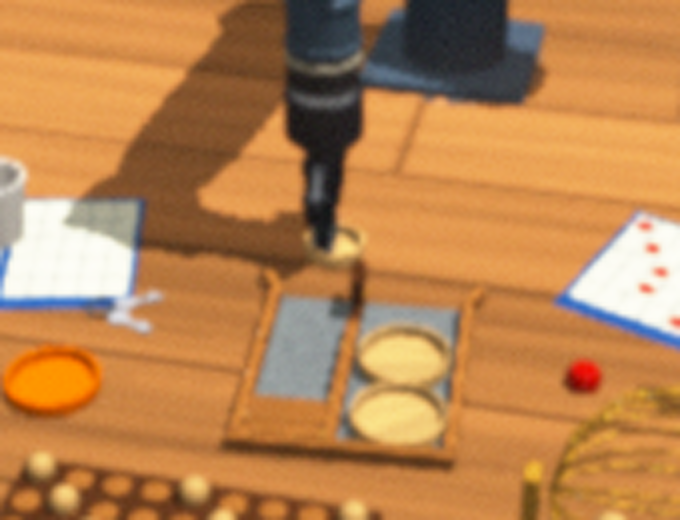

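The small dish (333,245) trails the fingers slightly; the larges are packed at (404,352) and (397,412). I'll measure its lateral position from this view.

```bash
cat >> h.py <<'E'
def rim(n,p,x,y,rad=.03,win=.055,s=2000):
    """pale-dish blob near tray (x,y) mm in plane z=16mm -> tray bbox mm"""
    g=O+X*x/1e3+Y*y/1e3
    W=[(-win,-win),(-win,win),(win,win),(win,-win)]
    src=np.float32([proj(n,[*(O+X*(x/1e3+a)+Y*(y/1e3+b)),.016]) for a,b in W]);dst=np.float32([[(b+win)*s,(a+win)*s] for a,b in W])
    m=cv2.warpPerspective(p,cv2.getPerspectiveTransform(src,dst),(int(2*win*s),)*2,flags=cv2.INTER_CUBIC)
    h=cv2.cvtColor(m,40).astype(int);k=((h[...,0]>=17)&(h[...,0]<=26)&(h[...,2]>150)&(h[...,1]<170)).astype(np.uint8)
    k=cv2.morphologyEx(k,cv2.MORPH_OPEN,np.ones((7,7)));cs=cv2.findContours(k,0,1)[0]
    for c in sorted(cs,key=cv2.contourArea)[-2:]:
        u,v,w,q=cv2.boundingRect(c);print("rim x",round(x+(v/s-win)*1e3,1),round(x+((v+q)/s-win)*1e3,1),"y",round(y+(u/s-win)*1e3,1),round(y+((u+w)/s-win)*1e3,1))
    return m
E
python3 - <<'E'
from h import *
b,_=robot.camera("scene");m=rim("scene",b,-195,-52)
rim("scene",b,59,40,win=.046);cv2.imwrite("pics/r.png",cv2.resize(m,(440,440)))
E
```

```text
rim x -201.5 -185.5 y -78.0 -70.5
rim x -213.5 -151.0 y -52.5 -14.5
rim x 13.0 101.5 y -1.5 85.0
```

View pics/r.png

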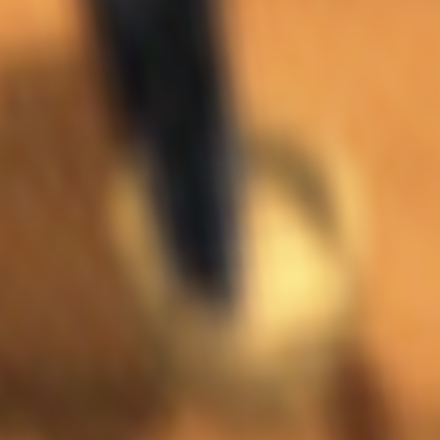

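In this rectified view the dish centre is about (240,265), i.e. tray y ≈ −47, so fingers have ~10 mm slack. Nudge 7 mm further, recentre, open a little, then push in.

Call:
{"name": "servo_tool", "arguments": {
  "commands": [
    [[-0.003, 0.004, 0], [0, 0, 0]],
    [[-0.005, 0.008, 0], [0, 0, 0]],
    [[-0.007, 0.008, 0], [0, 0, 0]],
    [[-0.007, 0.008, 0], [0, 0, 0]],
    [[-0.003, 0.008, 0], [0, 0, 0]],
    [[0.002, 0.008, 0], [0, 0, 0]],
    [[0.0045, 0.008, 0], [0, 0, 0]],
    [[0.0045, 0.008, 0], [0, 0, 0]]
  ]
}}

```text
clock: 19.32
ee_pos: [0.4363, -0.048, 0.1801]
tool_rot: [-0.0, 0.673, 0.74, 0.0]
contact_force: [0.3, -0.3, -0.1]
grip_width: 0.0132
grip_force: 0.0
```

Call:
{"name": "servo_tool", "arguments": {
  "commands": [
    [[0, 0, 0], [0, 0, 0]],
    [[0, 0, 0], [0, 0, 0]],
    [[0, 0.006, 0], [0, 0, 0]],
    [[0, 0.012, 0], [0, 0, 0]],
    [[0, 0.02, 0], [0, 0, 0]],
    [[0, 0.028, 0], [0, 0, 0]],
    [[0, 0.035, 0], [0, 0, 0]],
    [[0, 0.04, 0], [0, 0, 0]]
  ],
  "claw": -0.58
}}

```text
clock: 19.98
ee_pos: [0.4776, -0.045, 0.1803]
tool_rot: [0.0, 0.673, 0.739, 0.0]
contact_force: [-0.2, 0.3, -0.9]
grip_width: 0.0178
grip_force: 0.1
```

```bash
python3 - <<'E'
from h import *
where((20,-52,180))
b,_=robot.camera("scene");m=rim("scene",b,-152,-52)
cv2.imwrite("pics/r2.png",cv2.resize(m,(440,440)))
E
```

```text
t 19.98 tray -145.0 -52.8 z 180.3 yaw 90.06 tilt 0.03 F [-0.2  0.3 -0.9] w 0.0178 j6 1.24
(20, -52, 180) -> [0.0008 0.165  0.0004]
rim x -145.5 -115.0 y -77.0 -55.0
rim x -168.5 -105.5 y -52.5 -23.5
```

View pics/r2.png

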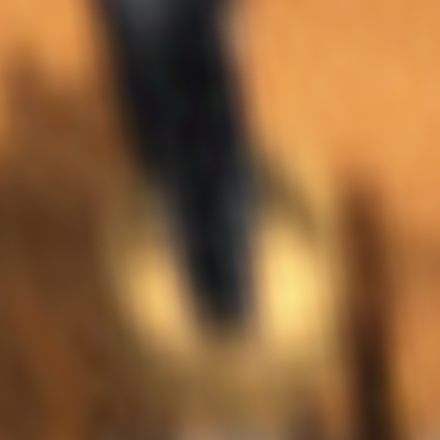

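The dish is now centred on the lane (centre about (220,290), y ≈ −52). Push in.

Call:
{"name": "servo_tool", "arguments": {
  "commands": [
    [[0, 0.01, 0], [0, 0, 0]],
    [[0.0005, 0.021, 0], [0, 0, 0]],
    [[0.0008, 0.033, 0], [0, 0, 0]],
    [[0.0008, 0.046, 0], [0, 0, 0]],
    [[0.0008, 0.06, 0], [0, 0, 0]],
    [[0.0008, 0.075, 0], [0, 0, 0]],
    [[0.0008, 0.09, 0], [0, 0, 0]],
    [[0.0008, 0.105, 0], [0, 0, 0]]
  ]
}}

```text
clock: 20.7
ee_pos: [0.5816, -0.0343, 0.18]
tool_rot: [-0.0, 0.673, 0.739, -0.0]
contact_force: [-0.4, 0.1, 0.7]
grip_width: 0.0179
grip_force: 0.4
```

Call:
{"name": "servo_tool", "arguments": {
  "commands": [
    [[0, 0.014, 0], [0, 0, 0]],
    [[0, 0.026, 0], [0, 0, 0]],
    [[0, 0.037, 0], [0, 0, 0]],
    [[0, 0.046, 0], [0, 0, 0]],
    [[0, 0.053, 0], [0, 0, 0]],
    [[0, 0.058, 0], [0, 0, 0]],
    [[0, 0.062, 0], [0, 0, 0]],
    [[0, 0.064, 0], [0, 0, 0]]
  ]
}}

```text
clock: 21.37
ee_pos: [0.6449, -0.0284, 0.1801]
tool_rot: [-0.0, 0.673, 0.739, -0.0]
contact_force: [0.2, 0.1, 0.1]
grip_width: 0.0179
grip_force: 0.3
```

```bash
python3 - <<'E'
from h import *
where((23,-52,180))
b,_=robot.camera("scene");m=rim("scene",b,18,-52,win=.046)
E
```

```text
t 21.37 tray 23.1 -51.9 z 180.1 yaw 90.05 tilt 0.01 F [0.2 0.1 0.1] w 0.0179 j6 1.33
(23, -52, 180) -> [-0.0001 -0.0001  0.0001]
rim x 21.5 46.5 y -76.0 -60.0
rim x -10.0 50.5 y -42.5 -20.0
```

Call:
{"name": "servo_tool", "arguments": {
  "commands": [
    [[0, 0.003, 0], [0, 0, 0]],
    [[0, 0.005, 0], [0, 0, 0]],
    [[0, 0.001, 0], [0, 0, 0]],
    [[0, -0.001, -0.004], [0, 0, 0]],
    [[0, -0.001, -0.025], [0, 0, 0]],
    [[0, -0.003, -0.055], [0, 0, 0]],
    [[0.025, -0.015, -0.06], [0, 0, 0]],
    [[0.06, -0.03, -0.06], [0, 0, 0]]
  ]
}}

```text
clock: 22.08
ee_pos: [0.6116, 0.0265, 0.2449]
tool_rot: [0.005, 0.675, 0.738, 0.003]
contact_force: [0.3, 0.5, 0.7]
grip_width: 0.0184
grip_force: 0.0
```

Call:
{"name": "servo_tool", "arguments": {
  "commands": [
    [[0.036, -0.014, 0], [0, 0, 0]],
    [[0.072, -0.027, 0], [0, 0, 0]],
    [[0.108, -0.041, 0], [0, 0, 0]],
    [[0.144, -0.054, 0], [0, 0, 0]],
    [[0.18, -0.067, 0], [0, 0, 0]],
    [[0.216, -0.08, 0], [0, 0, 0]],
    [[0.25, -0.092, 0], [0, 0, 0]],
    [[0.28, -0.1, 0], [0, 0, 0]]
  ]
}}

```text
clock: 22.75
ee_pos: [0.482, 0.3, 0.2409]
tool_rot: [-0.0, 0.673, 0.74, 0.001]
contact_force: [0.2, -0.5, -0.8]
grip_width: 0.0176
grip_force: 0.0
```

```bash
python3 - <<'E'
from h import *
where((-111.5,339.8,180))
b,_=robot.camera("scene");m=rim("scene",b,18,-52,win=.046)
a,_=robot.camera("top");m=rim("top",a,18,-52,win=.046)
print(dishes(a,[(.4745,.35)],x0=.25,x1=.75))
E
```

```text
t 22.75 tray -108.6 290.2 z 240.9 yaw 90.11 tilt 0.11 F [ 0.2 -0.5 -0.8] w 0.0176 j6 1.91
(-111.5, 339.8, 180) -> [ 0.0495 -0.0029  0.061 ]
rim x -16.0 55.0 y -81.0 -17.0
rim x -8.0 52.5 y -78.5 -17.0
[]
```

Inner small is at x ≈ 22 (home 23). On to the last one.

Call:
{"name": "servo_tool", "arguments": {
  "commands": [
    [[0.025, -0.0015, 0.01], [0, 0, 0]],
    [[0.044, -0.003, 0.025], [0, 0, 0]],
    [[0.0495, -0.003, 0.035], [0, 0, 0]],
    [[0.0495, -0.003, 0.04], [0, 0, 0]],
    [[0.0495, -0.003, 0.043], [0, 0, 0]],
    [[0.0495, -0.003, 0.048], [0, 0, 0]],
    [[0.0495, -0.003, 0.055], [0, 0, 0]],
    [[0.0495, -0.003, 0.0605], [0, 0, 0]]
  ],
  "claw": -0.69
}}

```text
clock: 23.52
ee_pos: [0.4765, 0.3461, 0.1796]
tool_rot: [0.0, 0.674, 0.739, 0.0]
contact_force: [-0.3, -0.7, 0.4]
grip_width: 0.013
grip_force: 0.0
```

```bash
python3 - <<'E'
from h import *
where((-195,240,180),(-185,-64,180))
E
```

```text
t 23.52 tray -109.8 336.7 z 179.6 yaw 89.96 tilt 0.05 F [-0.3 -0.7  0.4] w 0.0130 j6 1.99
(-195, 240, 180) -> [-0.0968 -0.0851 -0.0004]
(-185, -64, 180) -> [-0.4008 -0.0747 -0.0005]
```

Call:
{"name": "servo_tool", "arguments": {
  "commands": [
    [[-0.006, -0.005, -0.0005], [0, 0, 0]],
    [[-0.02, -0.016, -0.0005], [0, 0, 0]],
    [[-0.04, -0.032, -0.0005], [0, 0, 0]],
    [[-0.06, -0.05, -0.0005], [0, 0, 0]],
    [[-0.082, -0.068, -0.0005], [0, 0, 0]],
    [[-0.1, -0.08, -0.0005], [0, 0, 0]],
    [[-0.13, -0.08, -0.0005], [0, 0, 0]],
    [[-0.16, -0.08, -0.0005], [0, 0, 0]]
  ],
  "claw": -0.58
}}

```text
clock: 24.18
ee_pos: [0.41, 0.1791, 0.1805]
tool_rot: [0.0, 0.673, 0.74, 0.0]
contact_force: [1.1, -1.0, -0.6]
grip_width: 0.0178
grip_force: 0.2
```

Call:
{"name": "servo_tool", "arguments": {
  "commands": [
    [[-0.03, 0, 0], [0, 0, 0]],
    [[-0.06, 0, 0], [0, 0, 0]],
    [[-0.09, 0, 0], [0, 0, 0]],
    [[-0.12, 0, 0], [0, 0, 0]],
    [[-0.15, 0, 0], [0, 0, 0]],
    [[-0.178, 0, 0], [0, 0, 0]],
    [[-0.2, 0, 0], [0, 0, 0]],
    [[-0.215, 0, 0], [0, 0, 0]]
  ]
}}

```text
clock: 24.85
ee_pos: [0.4308, -0.0361, 0.1807]
tool_rot: [0.001, 0.674, 0.738, 0.0]
contact_force: [0.3, 1.2, 0.6]
grip_width: 0.0179
grip_force: 0.2
```

Call:
{"name": "servo_tool", "arguments": {
  "commands": [
    [[-0.012, 0, 0], [0, 0, 0]],
    [[-0.02, 0, 0], [0, 0, 0]],
    [[-0.025, 0, 0], [0, 0, 0]],
    [[-0.025, 0, 0], [0, 0, 0]],
    [[-0.025, 0, 0], [0, 0, 0]],
    [[-0.02, 0, 0], [0, 0, 0]],
    [[-0.015, 0, 0], [0, 0, 0]],
    [[-0.014, 0, 0], [0, 0, 0]]
  ]
}}

```text
clock: 25.52
ee_pos: [0.4322, -0.0464, 0.18]
tool_rot: [-0.001, 0.673, 0.74, 0.0]
contact_force: [-0.9, -0.3, -0.2]
grip_width: 0.018
grip_force: 0.0
```

```bash
python3 - <<'E'
from h import *
where((-185,-52,180))
b,_=robot.camera("scene");m=rim("scene",b,-185,-52)
cv2.imwrite("pics/r3.png",cv2.resize(m,(440,440)))
E
```

```text
t 25.52 tray -190.4 -50.0 z 180.0 yaw 90.15 tilt 0.06 F [-0.9 -0.3 -0.2] w 0.0180 j6 1.21
(-185, -52, 180) -> [-0.002   0.0054  0.    ]
rim x -194.0 -159.5 y -78.5 -56.5
rim x -206.5 -148.5 y -50.5 -21.0
```

Call:
{"name": "servo_tool", "arguments": {
  "commands": [
    [[-0.007, 0.003, 0], [0, 0, 0]],
    [[-0.012, 0.005, 0], [0, 0, 0]],
    [[-0.0135, 0.005, 0], [0, 0, 0]],
    [[-0.0135, 0.005, 0], [0, 0, 0]],
    [[-0.006, 0.005, 0], [0, 0, 0]],
    [[-0.0025, 0.005, 0], [0, 0, 0]],
    [[-0.0025, 0.012, 0], [0, 0, 0]],
    [[-0.0025, 0.02, 0], [0, 0, 0]]
  ]
}}

```text
clock: 26.23
ee_pos: [0.4527, -0.0479, 0.1801]
tool_rot: [-0.0, 0.673, 0.74, -0.0]
contact_force: [-0.5, -0.1, 0.2]
grip_width: 0.0176
grip_force: 0.1
```

Call:
{"name": "servo_tool", "arguments": {
  "commands": [
    [[0, 0.01, 0], [0, 0, 0]],
    [[0, 0.02, 0], [0, 0, 0]],
    [[0, 0.03, 0], [0, 0, 0]],
    [[0, 0.042, 0], [0, 0, 0]],
    [[0, 0.054, 0], [0, 0, 0]],
    [[0, 0.067, 0], [0, 0, 0]],
    [[0, 0.08, 0], [0, 0, 0]],
    [[0, 0.092, 0], [0, 0, 0]]
  ]
}}

```text
clock: 26.9
ee_pos: [0.5456, -0.0396, 0.18]
tool_rot: [0.0, 0.673, 0.739, 0.0]
contact_force: [-1.5, -0.1, 0.4]
grip_width: 0.0182
grip_force: 0.4
```

```bash
python3 - <<'E'
from h import *
where((-37,-52,180),(-28,-52,180))
b,_=robot.camera("scene");m=rim("scene",b,-72,-52)
E
```

```text
t 26.90 tray -76.8 -53.8 z 180.0 yaw 90.07 tilt 0.03 F [-1.5 -0.1  0.4] w 0.0182 j6 1.28
(-37, -52, 180) -> [0.0017 0.0398 0.0001]
(-28, -52, 180) -> [0.0017 0.0488 0.0001]
rim x -78.5 -46.0 y -77.0 -54.0
rim x -88.0 -36.5 y -45.0 -21.5
```

Call:
{"name": "servo_tool", "arguments": {
  "commands": [
    [[0.001, 0.012, 0], [0, 0, 0]],
    [[0.0015, 0.022, 0], [0, 0, 0]],
    [[0.0015, 0.03, 0], [0, 0, 0]],
    [[0.0015, 0.036, 0], [0, 0, 0]],
    [[0.0015, 0.041, 0], [0, 0, 0]],
    [[0.0015, 0.045, 0], [0, 0, 0]],
    [[0.0015, 0.048, 0], [0, 0, 0]],
    [[0.0015, 0.05, 0], [0, 0, 0]]
  ]
}}

```text
clock: 27.62
ee_pos: [0.5908, -0.0338, 0.1797]
tool_rot: [-0.004, 0.673, 0.739, -0.004]
contact_force: [-14.5, -0.1, 10.2]
grip_width: 0.0181
grip_force: 7.5
```

Call:
{"name": "servo_tool", "arguments": {
  "commands": [
    [[0, 0.001, 0], [0, 0, 0]],
    [[0, 0.002, 0], [0, 0, 0]],
    [[0, 0.003, 0], [0, 0, 0]],
    [[0, 0.004, 0], [0, 0, 0]],
    [[0, 0.004, 0], [0, 0, 0]],
    [[0, 0.004, 0], [0, 0, 0]],
    [[0, 0.004, 0], [0, 0, 0]],
    [[0, 0.004, 0], [0, 0, 0]]
  ]
}}

```text
clock: 28.28
ee_pos: [0.5923, -0.0336, 0.1797]
tool_rot: [-0.006, 0.674, 0.739, -0.006]
contact_force: [-19.1, -0.7, 13.1]
grip_width: 0.0178
grip_force: 9.8
```

```bash
python3 - <<'E'
from h import *
where((-37,-52,180))
b,_=robot.camera("scene");m=rim("scene",b,18,-52,win=.046)
E
```

```text
t 28.28 tray -29.8 -52.1 z 179.7 yaw 90.01 tilt 1.01 F [-19.1  -0.7  13.1] w 0.0178 j6 1.31
(-37, -52, 180) -> [ 0.0001 -0.0072 -0.0002]
rim x -28.0 -6.0 y -79.0 -59.5
rim x -28.0 56.0 y -79.5 -17.5
```

Row packed at 19 N. Back off, rise, and turn the tool toward the catch.

Call:
{"name": "servo_tool", "arguments": {
  "commands": [
    [[0, -0.006, 0], [0, 0, 0]],
    [[0, -0.011, 0], [0, 0, 0]],
    [[0, -0.013, 0], [0, 0, 0]],
    [[0, -0.013, -0.004], [0, 0, 0]],
    [[0, -0.013, -0.02], [0, 0, 0]],
    [[0, -0.013, -0.045], [0, 0, 0]],
    [[0, -0.013, -0.06], [0, 0, 0]],
    [[0.005, -0.02, -0.06], [0, 0, -1]]
  ]
}}

```text
clock: 29.0
ee_pos: [0.5807, -0.031, 0.2457]
tool_rot: [0.005, 0.633, 0.774, 0.003]
contact_force: [0.7, -0.5, 1.1]
grip_width: 0.0176
grip_force: 0.0
```

Call:
{"name": "servo_tool", "arguments": {
  "commands": [
    [[0.005, -0.008, 0], [0, 0, -1.1]],
    [[0.01, -0.016, 0], [0, 0, -2.2]],
    [[0.015, -0.024, 0], [0, 0, -3.3]],
    [[0.02, -0.032, 0], [0, 0, -4.4]],
    [[0.025, -0.04, 0], [0, 0, -5.5]],
    [[0.03, -0.048, 0], [0, 0, -6.6]],
    [[0.035, -0.055, 0], [0, 0, -7.7]],
    [[0.035, -0.055, 0], [0, 0, -8.8]]
  ],
  "claw": -0.06
}}

```text
clock: 29.67
ee_pos: [0.516, -0.006, 0.2407]
tool_rot: [0.0, 0.221, 0.975, 0.0]
contact_force: [0.3, -0.0, -0.0]
grip_width: 0.0398
grip_force: 0.0
```

Call:
{"name": "servo_tool", "arguments": {
  "commands": [
    [[0, 0, 0], [0, 0, -1.1]],
    [[0, 0, 0], [0, 0, -2.2]],
    [[0, 0, 0], [0, 0, -3.3]],
    [[0, 0, 0], [0, 0, -4.4]],
    [[0, 0, 0], [0, 0, -5.2]],
    [[0, 0, 0], [0, 0, -5.2]],
    [[0, 0, 0], [0, 0, -5.2]],
    [[0, 0, 0], [0, 0, -5.2]]
  ]
}}

```text
clock: 30.33
ee_pos: [0.517, -0.0067, 0.2405]
tool_rot: [0.0, -0.046, 0.999, -0.0]
contact_force: [0.4, -0.4, -0.7]
grip_width: 0.0402
grip_force: 0.0
```

```bash
python3 - <<'E'
from h import *
where((-100,-12,195))
b,_=robot.camera("scene");a,_=robot.camera("top")
print("Linner");rim("scene",b,59,40,win=.046);print("S");rim("scene",b,-7,-52,win=.068)
u,v=map(int,proj("scene",[.57,.02,.02]))
cv2.imwrite("pics/c9.png",cv2.resize(b[v-55:v+45,u-65:u+65],None,fx=6,fy=6,interpolation=cv2.INTER_CUBIC))
E
```

```text
t 30.33 tray -102.3 -18.4 z 240.5 yaw -180.05 tilt 0.05 F [ 0.4 -0.4 -0.7] w 0.0402 j6 -0.23
(-100, -12, 195) -> [-0.0022  0.0064  0.0455]
Linner
rim x 13.0 102.0 y -2.0 84.5
S
rim x -66.0 12.5 y -2.5 16.0
rim x -74.0 55.0 y -84.0 -17.5
```

View pics/c9.png

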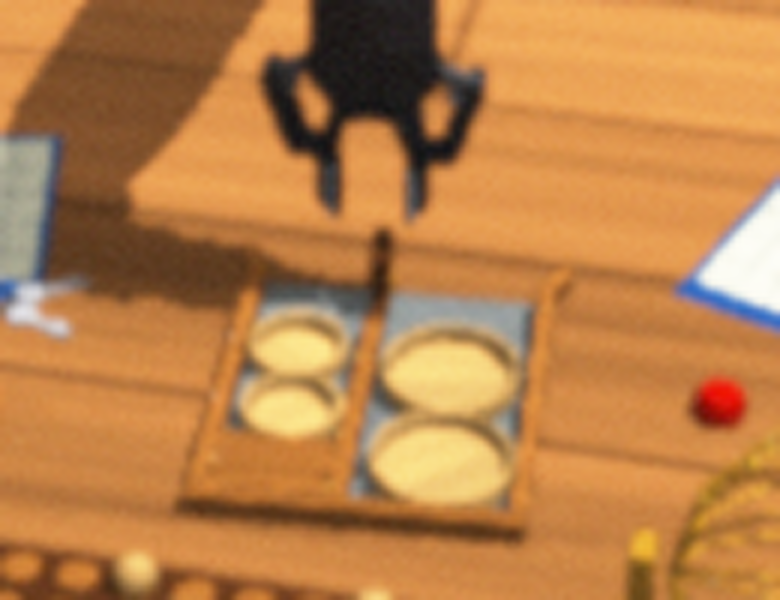

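All four are packed: small at (298,345) and (290,405), large at (450,372) and (440,458). The catch (382,265) sits about 6 mm right of the fingers, as computed. Descend onto it.

Call:
{"name": "servo_tool", "arguments": {
  "commands": [
    [[-0.001, 0.003, 0], [0, 0, 0]],
    [[-0.002, 0.0064, 0.003], [0, 0, 0]],
    [[-0.002, 0.0064, 0.01], [0, 0, 0]],
    [[-0.002, 0.0064, 0.018], [0, 0, 0]],
    [[-0.002, 0.0064, 0.026], [0, 0, 0]],
    [[-0.002, 0.0064, 0.034], [0, 0, 0]],
    [[-0.002, 0.0064, 0.042], [0, 0, 0]],
    [[-0.002, 0.0064, 0.0455], [0, 0, 0]]
  ]
}}

```text
clock: 31.1
ee_pos: [0.5172, -0.0001, 0.1925]
tool_rot: [-0.002, -0.047, 0.999, 0.0]
contact_force: [-0.1, -0.9, 0.5]
grip_width: 0.0401
grip_force: 0.0
```

Call:
{"name": "servo_tool", "arguments": {
  "commands": [
    [[0, 0, 0], [0, 0, 0]],
    [[0, 0, 0], [0, 0, 0]],
    [[0, 0, 0], [0, 0, 0]],
    [[0, 0, 0], [0, 0, 0]],
    [[0, 0, 0], [0, 0, 0]],
    [[0, 0, 0], [0, 0, 0]],
    [[0, 0, 0], [0, 0, 0]],
    [[0, 0, 0], [0, 0, 0]]
  ],
  "claw": -0.66
}}

```text
clock: 31.77
ee_pos: [0.5183, -0.0003, 0.1952]
tool_rot: [0.0, -0.047, 0.999, -0.0]
contact_force: [0.7, -1.0, 1.2]
grip_width: 0.0144
grip_force: 0.7
```

```bash
python3 - <<'E'
from h import *
where((-100,-12,195))
E
```

```text
t 31.77 tray -100.3 -12.1 z 195.2 yaw -179.96 tilt 0.07 F [ 0.7 -1.   1.2] w 0.0144 j6 -0.22
(-100, -12, 195) -> [-0.0003  0.0001  0.0002]
```

Call:
{"name": "servo_tool", "arguments": {
  "commands": [
    [[0, 0, 0], [0, 0, 1]],
    [[0, 0, 0], [0, 0, 2]],
    [[0, 0, 0], [0, 0, 3]],
    [[0, 0, 0], [0, 0, 4]],
    [[0, 0, 0], [0, 0, 5]],
    [[0, 0, 0], [0, 0, 6]],
    [[0, 0, 0], [0, 0, 7]],
    [[0, 0, 0], [0, 0, 8]]
  ]
}}

```text
clock: 32.43
ee_pos: [0.5184, -0.0012, 0.1952]
tool_rot: [0.001, 0.366, 0.93, -0.002]
contact_force: [-0.2, -5.7, 1.6]
grip_width: 0.0144
grip_force: 2.4
```

Call:
{"name": "servo_tool", "arguments": {
  "commands": [
    [[0, 0, 0], [0, 0, 1]],
    [[0, 0, 0], [0, 0, 2]],
    [[0, 0, 0], [0, 0, 3]],
    [[0, 0, 0], [0, 0, 4]],
    [[0, 0, 0], [0, 0, 5]],
    [[0, 0, 0], [0, 0, 6]],
    [[0, 0, 0], [0, 0, 7]],
    [[0, 0, 0], [0, 0, 7.7]]
  ]
}}

```text
clock: 33.1
ee_pos: [0.5177, -0.0008, 0.1948]
tool_rot: [0.0, 0.702, 0.712, -0.001]
contact_force: [-1.9, -3.3, 0.7]
grip_width: 0.0145
grip_force: 2.2
```

Call:
{"name": "servo_tool", "arguments": {
  "commands": [
    [[0, 0, 0], [0, 0, 0]],
    [[0, 0, 0], [0, 0, 0]],
    [[0, 0, 0], [0, 0, 0]],
    [[0, 0, 0], [0, 0, 0]],
    [[0, 0, -0.01], [0, 0, 0]],
    [[0, 0, -0.025], [0, 0, 0]],
    [[0, 0, -0.045], [0, 0, 0]],
    [[0, 0, -0.06], [0, 0, 0]]
  ],
  "claw": -0.06
}}

```text
clock: 33.77
ee_pos: [0.5182, -0.0, 0.2566]
tool_rot: [0.0, 0.7, 0.714, 0.0]
contact_force: [0.6, -0.2, 0.6]
grip_width: 0.0401
grip_force: 0.0
```

Call:
{"name": "servo_tool", "arguments": {
  "commands": [
    [[0, -0.02, -0.01], [0, 0, 0]],
    [[0, -0.045, -0.02], [0, 0, 0]],
    [[0, -0.07, -0.03], [0, 0, 0]],
    [[0, -0.1, -0.04], [0, 0, 0]],
    [[0, -0.12, -0.05], [0, 0, 0]],
    [[0, -0.13, -0.05], [0, 0, 0]],
    [[0, -0.13, -0.05], [0, 0, 0]],
    [[0, -0.13, -0.05], [0, 0, 0]]
  ]
}}

```text
clock: 34.43
ee_pos: [0.3882, -0.0027, 0.3056]
tool_rot: [0.001, 0.7, 0.714, 0.001]
contact_force: [-0.3, 0.2, 0.2]
grip_width: 0.04
grip_force: 0.0
```

```bash
python3 - <<'E'
from h import *
where()
b,_=robot.camera("scene");a,_=robot.camera("top")
u,v=map(int,proj("scene",[.57,.02,.02]));w,x=map(int,proj("top",[.6,.02,.02]))
f=lambda p,u,v:cv2.resize(p[v-50:v+50,u-40:u+40],(400,500),interpolation=cv2.INTER_CUBIC)
cv2.imwrite("pics/c10.png",np.hstack([f(a,w,x),f(b,u,v)]))
E
```

```text
t 34.43 tray -230.2 -2.4 z 305.6 yaw 85.86 tilt 0.14 F [-0.3  0.2  0.2] w 0.0400 j6 1.37
```

View pics/c10.png

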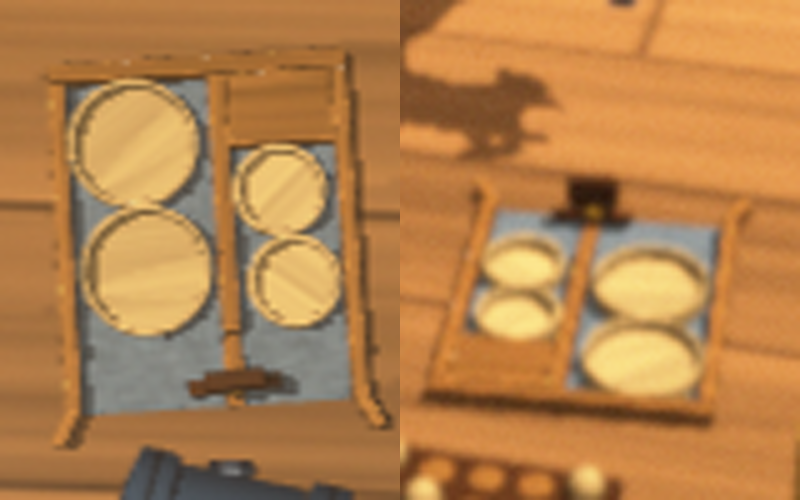

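The top half shows both rows touching and packed to their closed ends, with the catch bar (190–290, 380) parallel to the mouth, square across both lanes. Signing off.

```bash
python3 -c "
from cell import robot
print(robot.sign_off())"
```

```text
the job is handed in; nothing more can be done
None
```

I handed the job in after about 34 s of robot time: the last camera views show all four dishes packed to the closed ends of their lanes and the catch bar square across both, though the sign-off returned no verdict.

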